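Lid the rivet pot and lock it for carrying

TASK

Close the rivet pot for carrying: pick the lid that fits it, set it on the rim gently, without dropping it, so it sits fully seated and level, and let go. Then slide the lock beside the pot all the way to its end stop so that its tongue reaches over the lid's edge. Leave the other lid and everything else on the bench where it is.

Things in the scene. Friction and masses are not known exactly. Their poses are not given: they have to be found in the camera images.
- stand: Fixed plywood base with an aluminium pot and a wooden lock track. Origin: underside of the base, below the pot's centre; z up, y from pot to track, x across. Base 18 mm thick, x = -65 to 65, y = -65 to 200 mm. Pot: outer diameter 98, inner 90, rim 103 mm above the origin. Track block: 44 mm wide in x, y = 75 to 190, top 106 mm above the origin.
- pot_rim (a point): Centre of the open pot's mouth, in the plane of the rim (103 mm above the work surface). Same axes as the stand.
- lock (a joint): Travel of the lock slide on the track, m: 0 = fully back from the pot, 0.060 = end stop, fully home with the tongue over the lid's edge. It moves along the stand's -y (towards the pot), stays where it is left, and takes about 2 N.
- lock_grip (a point): Grip point of the lock slide: on the middle line of its wooden fin, 139 mm above the bench. Fin: 16 mm thick along the stand's x, 30 mm long along y, from 117 to 151 mm above the bench; 155 mm from the pot's centre when fully back, 95 mm when home. Steel tongue: 28 mm wide, from 112 to 117 mm above the bench, reaching 59 mm from the fin's middle towards the pot.
- lid: The rivet pot's lid, the larger of two. Aluminium plate 104 mm in diameter; under it a chamfered locating disc 84 mm in diameter, 8 mm deep; on top a round wooden knob 22 mm in diameter. Origin: underside centre of the disc; z up. Plate z = 8 to 13 mm, knob 13 to 49 mm. Starts level on the bench. Seated, its origin is 8 mm below the rim's plane.
- small_lid: A lid of the same make but smaller, plate 78 mm in diameter, the same knob; it belongs to the small tin, leave it. Origin as for the lid.
- tin: Small open aluminium tin, 72 mm in diameter, 70 mm tall, a bystander. Origin: underside centre.
- last: Carved pine boot last about 245 x 82 x 120 mm, a bystander. Origin: underside centre.
- pliers: Chrome locking pliers lying flat, about 200 x 65 x 20 mm, long along x, a bystander. Origin: underside centre.
- setter: Steel grommet setter standing upright, 36 mm wide at the foot, 100 mm tall, a bystander. Origin: underside centre.
- tube: Bowed offcut of dull aluminium snowshoe frame tube, 19 mm thick, 240 mm long along y, lying flat, a bystander. Origin: on the work surface, midway between its ends.
Things that resemble listed ones, but are neither listed nor needed, are in the scene too. Leave any purple look-alike of the lid alone.

How it is judged:
On the way, in this order (a step that is already met when the one before it is completed fails the run):
1. the larger lid sits seated and level on the pot's rim, let go, with the lock still back (horizontal distance between lid and pot_rim below 0.007 m and z of lid in the frame of pot_rim between -0.012 and -0.0055 m and angle between lid's own z axis and vertical below 0.035 rad and contact force between the fingers and lid below 0.1 N and value of joint lock below 0.03 m), for 0.2 s.
2. the lock slide is at its end stop over the seated lid (horizontal distance between lid and pot_rim below 0.007 m and z of lid in the frame of pot_rim between -0.012 and -0.0055 m and angle between lid's own z axis and vertical below 0.035 rad and value of joint lock above 0.057 m), for 0.2 s.
At the end, for the whole second after the job is handed in: The larger lid lies at rest on the pot: centre within 7 mm of the pot's, its origin 5.5 to 12 mm below the rim's plane, tilted less than 0.035 rad; the lock slide is within 3 mm of its end stop (above 0.057 m); no bystander was moved more than 3 cm (all of step 2 and linear speed of lid below 0.02 m/s); the robot touches nothing.
It fails at once if the lid is dropped onto the pot from more than about 1 cm (horizontal distance between lid and pot_rim below 0.05 m and contact force between the fingers and lid below 0.05 N and linear speed of lid above 0.45 m/s).
It fails at once if a bystander (the small lid, small tin, boot last, pliers, grommet setter or tube offcut) is moved more than 3 cm (distance of any of small_lid, tin, last, pliers, setter, tube from where it was at the start of the episode above 0.03 m).
It also fails if it takes over 48 s, if anything falls off the work surface, if the arm or the gripper's body presses on something with over 40 N, if the wrist force passes 120 N, or if a joint passes its speed limit or range.

ROBOT

A 6-joint arm with a two-finger parallel gripper is mounted at the origin on the work surface. World frame = base frame: x ahead of the robot, y to its left, z up, the work surface at z = 0. Lengths are in m, angles in rad, forces in N, time in s.
With the tool pointing down it reaches from about 0.325 to 0.9 m from the base axis. Payload 6.1 kg.
Tool frame: the origin (TCP) lies at the very end of the fingers, on their centre line; the grasp point (between the pads) lies 19 mm behind it; z points along the fingers, y is the direction in which the jaws open and shut (so a half turn about z gives the same grasp; the last joint's range is limited). The gripper opens to 85 mm and grips with 20 to 120 N. Pads are 22 mm wide; open, the fingers measure 114 mm over their backs; the gripper's body (76 mm by 85 mm) begins 54 mm behind the grasp point. The pads swing forward as they close: fully open they stand 13 mm farther back than shut.
Start: joints at [-1.43, 0.22, 1.526, -0, 1.395, -0.126], TCP at [0.165, -0.603, 0.2] pointing down, gripper open.
Joint ranges: [-2.98, 2.98], [-0.91, 2.08], [0.09, 2.57], [-1.24, 4.39], [0.2, 2.65], [-2.68, 2.68]. Speed limits (rad/s): [2.57, 2.57, 3.01, 3.14, 3.14, 3.14].

INTERFACE

Orientations are given as a 3x3 rotation matrix whose columns are the frame's x, y, z axes.
In Python, from bench import env gives the robot as it stands. The module is installed in compiled form; this text tells all that it offers.
- The arm moves only by the shell command python3 -m handwheel 'ROWS' [FORCE]. ROWS is JSON, one flat list of numbers, 5 for each row, row after row: the shift along the tool's x, y, z in m, then the turn about the tool's z in degrees, then the finger opening in m, from 0 to 0.0854. In form: [x, y, z, yaw, jaw, x, y, z, yaw, jaw, ...]. A call has 1 to 12 rows; each row is the pose to reach, as a shift and turn from the pose measured when the call began, along the tool's axes at that moment; what a row does not reach only later rows make up. A row lasts 1/8 s, in which the tool goes at most 62.5 mm and 10.7 degrees, less where a joint would pass 70% of its speed; a pose out of reach is approached as far as the arm can. A call with a gripper value outside its range is refused whole. The fingers move at their own pace and stop on an object; FORCE is the grip in N (left out, the last holds). Time passes only in rows, so rows that repeat a pose let the fingers close. It gives the time, the measured TCP pose, the force and the opening at its end, in the units of the state.
- env.get_obs(): the state, without advancing time (a new reading comes with each control period).
- env.capture(name): name is "side" or "top" or "wrist"; returns a dict with "frame" (400x640x3 uint8, red, green, blue), "fov_y" (degrees; the focal length in pixels is half the picture's height over the tangent of half this angle, whatever the lens; pixels are square), "cx", "cy" (the principal point, pixels), "T" (4x4, takes a point from camera to world coordinates). Camera axes: x right, y down, z forward; pixel columns grow to the right and rows downward; lengths in m; the calibration is good to about 2 mm. A picture is of the moment at which its call begins. There is no depth.
- env.finish_job(): hands the job in, once; it reports no verdict.
The state is a dict: "clock": time; "q": joint angles; "qd": joint speeds; "effort": joint torques, N m; "eef_pos": TCP position; "tool_rot": TCP orientation; "contact_force": force on the tool from outside, world axes, zero at the start; "torque": the same for the moment, N m; "gripper_width": finger opening in m.
Only numpy, scipy, OpenCV 4.12 (cv2) and the standard library are available. Lean on these libraries where they do the work, as an engineer would, in place of code of your own. Each camera call takes 0.05 s, during which the arm holds its last target. There are 200 camera calls.

## Working session

There is one attempt and no reset: what is moved stays moved. The work goes in short steps, Python scripts to look and compute and a shell command to move; the robot and the scene stay as the last step left them, time stands still between calls to the robot, and variables do not carry over. Pictures are saved under pics/ and viewed, about 8 in all and at most 12, crops included, and the job is handed in when it is done.

```bash
mkdir -p pics; cat > h.py <<'E'
import numpy as np, cv2
from bench import env
def cap(n,f=None):
    c=env.capture(n); 
    if f: cv2.imwrite('pics/'+f,c['frame'][:,:,::-1])
    return c
def K(c): 
    f=200/np.tan(np.radians(c['fov_y'])/2); return f,c['cx'],c['cy']
def ray(c,u,v,z):
    f,cx,cy=K(c); T=np.array(c['T']); d=T[:3,:3]@np.array([(u-cx)/f,(v-cy)/f,1]); o=T[:3,3]
    return o+d*(z-o[2])/d[2]
def proj(c,p):
    f,cx,cy=K(c); T=np.array(c['T']); q=T[:3,:3].T@(np.array(p)-T[:3,3]); return np.array([cx+f*q[0]/q[2],cy+f*q[1]/q[2]])
E
python3 - <<'E'
from h import *
np.set_printoptions(precision=4,suppress=True)
for n in('top','side'):
    c=cap(n,n+'0.png'); print(n,c['fov_y'],c['cx'],c['cy']);print(np.array(c['T']))
o=env.get_obs();print(o)
E
```

```text
top 54.05239426253964 318.4257877802439 199.0698178749803
[[-0.018  -0.9917  0.1269  0.3785]
 [-0.9998  0.0173 -0.0072 -0.0012]
 [ 0.005  -0.127  -0.9919  1.3822]
 [ 0.      0.      0.      1.    ]]
side 52.11972348351094 315.92776538912835 197.12887285112615
[[-0.9906 -0.0979  0.0959  0.4084]
 [-0.1364  0.6337 -0.7615  0.9111]
 [ 0.0138 -0.7674 -0.641   0.8516]
 [ 0.      0.      0.      1.    ]]
{'clock': 0.1, 'q': array([-1.4301,  0.2212,  1.5275,  0.    ,  1.3947, -0.1261]), 'qd': array([-0.0005, -0.0026, -0.0025,  0.0007, -0.0011, -0.0005]), 'effort': array([  0.0018, -49.8246, -39.0547,  -0.0002,   0.0057,   0.    ]), 'eef_pos': array([ 0.1647, -0.6023,  0.1994]), 'tool_rot': array([[ 0.9646,  0.2637, -0.0002],
       [ 0.2637, -0.9646,  0.0018],
       [ 0.0002, -0.0018, -1.    ]]), 'contact_force': array([-0.6356, -1.0887,  0.1961]), 'torque': array([-0.0296, -0.0036,  0.0493]), 'gripper_width': 0.08534166010556177}
```

View pics/top0.png

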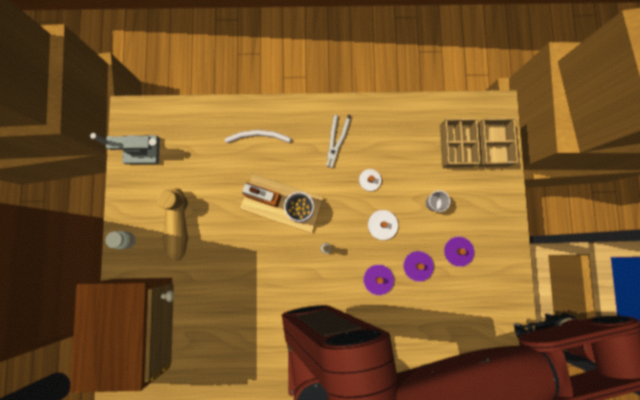

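View pics/side0.png

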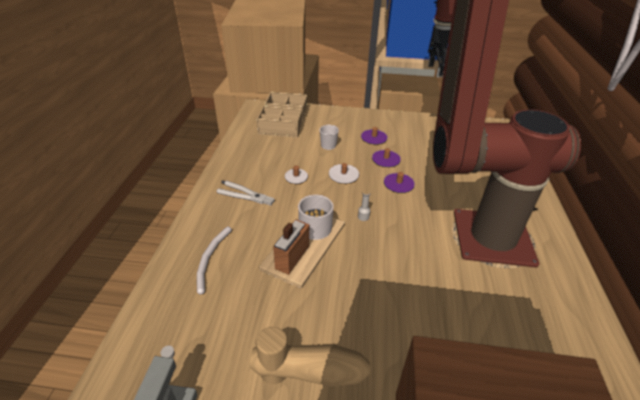

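Candidates in the top view: white discs at (383,225), the larger, and (370,180), the smaller; purple look-alikes at (379,279), (419,266) and (459,251). My choice is (383,225). The pot is at (300,207) and the lock track runs towards (262,190). Next I measure these in a close crop.

```bash
python3 - <<'E'
from h import *
np.set_printoptions(precision=4,suppress=True)
c=cap('top'); im=c['frame']; 
hsv=cv2.cvtColor(im,cv2.COLOR_RGB2HSV)
m=((hsv[...,1]<70)&(hsv[...,2]>150)).astype(np.uint8)
for (u,v) in((383,225),(370,180)):
    mm=np.zeros_like(m); mm[v-25:v+25,u-25:u+25]=m[v-25:v+25,u-25:u+25]
    cs,_=cv2.findContours(mm,0,1); k=max(cs,key=cv2.contourArea)
    P=np.array([ray(c,a,b,.013)[:2] for a,b in cv2.convexHull(k)[:,0]+0.0]).astype(np.float32)
    print('lid',cv2.fitEllipse(P))
crop=im[160:250,225:405]; cv2.imwrite('pics/crop.png',cv2.resize(crop,None,fx=4.4,fy=4.4,interpolation=cv2.INTER_CUBIC)[:,:,::-1])
for n,u,v,z in(('pot rim guess',300,207,.103),('setter',327,249,.0)): print(n,ray(c,u,v,z))
E
```

```text
lid ((0.45997196435928345, -0.23400698602199554), (0.10242543369531631, 0.10339364409446716), 171.71881103515625)
lid ((0.6201363801956177, -0.19435274600982666), (0.07670103013515472, 0.07692721486091614), 76.87532806396484)
pot rim guess [0.517  0.0504 0.103 ]
setter [ 0.3788 -0.0381  0.    ]
```

View pics/crop.png

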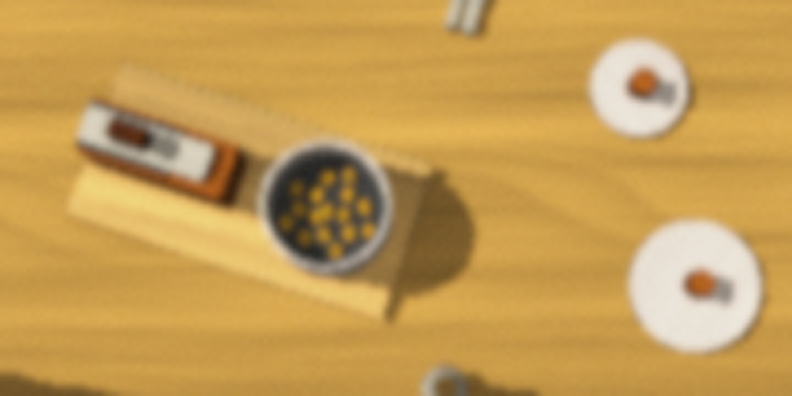

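The crop confirms the choice. The plate at crop (695,286) fits 103 mm across (expected 104), and the other one fits 77 mm. Now I fit the stand pose from the base corners (125,65), (435,170), (388,320) and (68,210), plus the rim.

```bash
python3 - <<'E'
from h import *
from scipy.optimize import least_squares
np.set_printoptions(precision=4,suppress=True)
c=cap('top')
cr=lambda u,v:np.array([225+(u+.5)/4.4-.5,160+(v+.5)/4.4-.5])
obs=[((.065,.2,.018),cr(125,65)),((.065,-.065,.018),cr(435,170)),((-.065,-.065,.018),cr(388,320)),((-.065,.2,.018),cr(68,210))]
def W(s,p): a,b=np.cos(s[2]),np.sin(s[2]); return np.array([s[0]+a*p[0]-b*p[1],s[1]+b*p[0]+a*p[1],p[2]])
rim=cr(326,206)
res=lambda s:np.concatenate([proj(c,W(s,p))-o for p,o in obs]+[2*(proj(c,W(s,(0,0,.103)))-rim)])
r=least_squares(res,[.5,.05,-.33]); print(r.x,np.degrees(r.x[2]),r.fun)
s=r.x; np.save('s.npy',s); print('rim ray',ray(c,*rim,.103),'fin',W(s,(0,.155,.139)))
d=cap('side'); im=cv2.resize(d['frame'][170:300,240:420],None,fx=4.4,fy=4.4,interpolation=cv2.INTER_CUBIC)[:,:,::-1].copy()
def dr(p,col,rad=2):
    q=proj(d,p); q=((q-[240,170]+.5)*4.4-.5).astype(int); cv2.circle(im,tuple(map(int,q)),rad,col,-1)
for t in np.linspace(0,2*np.pi,48): dr(W(s,(.049*np.cos(t),.049*np.sin(t),.103)),(0,0,255))
for p,_ in obs: dr(W(s,p),(0,255,0),4)
dr(W(s,(0,.155,.151)),(255,0,0),4)
cv2.imwrite('pics/side1.png',im)
# stopwatch and moves: tool-frame deltas from current
o=env.get_obs();R=np.array(o['tool_rot'])
print(o['clock'],R.T@(np.array([.460,-.234,.2])-o['eef_pos']),np.degrees(np.arctan2(R[1,0],R[0,0])))
E
```

```text
[ 0.5188  0.0535 -0.3475] -19.911855131177106 [-0.3083 -0.8457  0.2198 -0.6108 -1.1611  0.443  -0.1518  0.8182  0.6609
  0.0753]
rim ray [0.5189 0.0546 0.103 ] fin [0.5716 0.1992 0.139 ]
0.25 [ 0.382  -0.2777  0.0002] 15.284033517334406
```

View pics/side1.png

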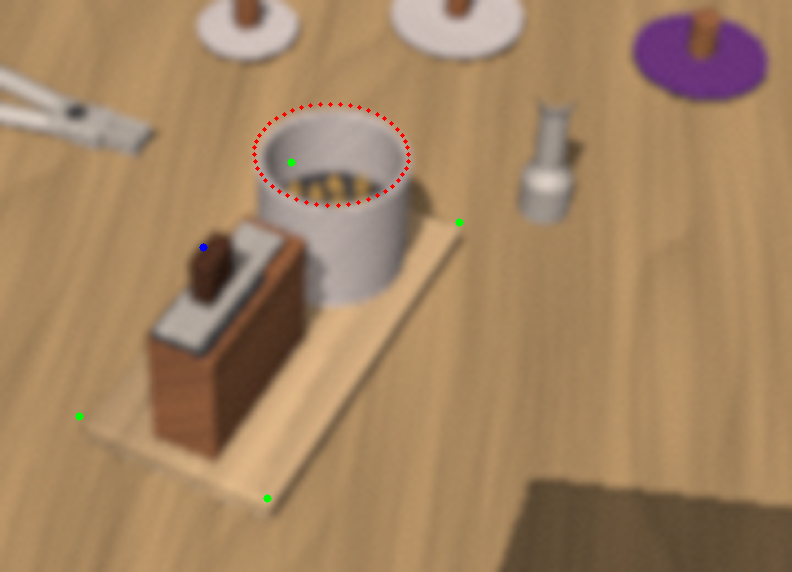

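The overlay in the side view is about 3 mm off, with rim and base shifted together, which matches a calibration offset between the cameras. A wrist view from over the pot should settle it, and I'll turn the jaws to the stand's x on the way.

```bash
python3 -m handwheel '[0.043,-0.045,-0.05,-10,0.0854, 0.086,-0.09,-0.10,-20,0.0854, 0.129,-0.135,-0.10,-30,0.0854, 0.172,-0.18,-0.10,-40,0.0854, 0.214,-0.225,-0.10,-50,0.0854, 0.257,-0.27,-0.10,-54.7,0.0854, 0.3,-0.315,-0.10,-54.7,0.0854, 0.343,-0.36,-0.10,-54.7,0.0854, 0.386,-0.405,-0.10,-54.7,0.0854, 0.429,-0.45,-0.10,-54.7,0.0854, 0.472,-0.495,-0.10,-54.7,0.0854, 0.5145,-0.54,-0.10,-54.7,0.0854]' 30
python3 - <<'E'
from h import *
np.set_printoptions(precision=4,suppress=True)
s=np.load('s.npy')
c=cap('wrist','wr.png'); print(np.array(c['T']),c['fov_y']); print(env.get_obs()['eef_pos'],proj(c,(s[0],s[1],.103)))
E
```

```text
clock: 1.75
eef_pos: [0.5074, 0.0336, 0.3007]
tool_rot: [[0.342, 0.94, 0.001], [0.94, -0.342, 0.001], [0.001, 0.001, -1.0]]
contact_force: [0.3, -0.6, 0.3]
gripper_width: 0.0852
[[ 0.9397 -0.3241 -0.1088  0.5363]
 [-0.3419 -0.8905 -0.3002  0.1101]
 [ 0.0004  0.3193 -0.9477  0.4749]
 [ 0.      0.      0.      1.    ]] 62.26151785573582
[0.5093 0.0403 0.3001] [314.0876 143.0369]
```

View pics/wr.png

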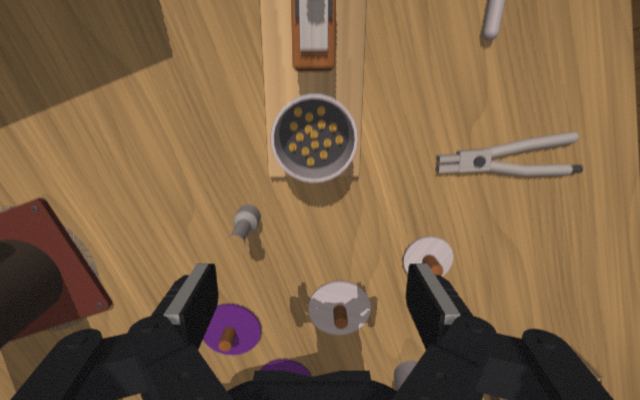

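```bash
cat > fit.py <<'E'
from h import *
from scipy.ndimage import map_coordinates as mc
def ring(c,img,x,y,z,r):
    return np.concatenate([mc(img,proj_ring(c,x,y,z,q)[::-1],order=1) for q in r])
def proj_ring(c,x,y,z,r):
    t=np.linspace(0,2*np.pi,90,endpoint=False); f,cx,cy=K(c);T=np.array(c['T'])
    P=np.stack([x+r*np.cos(t),y+r*np.sin(t),0*t+z])-T[:3,3:4]; q=T[:3,:3].T@P
    return np.stack([cx+f*q[0]/q[2],cy+f*q[1]/q[2]])
def fit(c,x0,y0,z,R,w=.012):
    sat=cv2.cvtColor(c['frame'],cv2.COLOR_RGB2HSV)[...,1].astype(float)
    best=max(((ring(c,sat,x0+a,y0+b,z,[R+.0015,R+.003]).mean()-ring(c,sat,x0+a,y0+b,z,[R-.0015,R-.003]).mean()),x0+a,y0+b) for a in np.arange(-w,w,.0007) for b in np.arange(-w,w,.0007))
    return best
E
python3 - <<'E'
from fit import *
np.set_printoptions(precision=4,suppress=True)
s=np.load('s.npy')
o=env.get_obs(); print(o['eef_pos'],o['clock'])
for n in('wrist','top','side'):
    c=cap(n); b=fit(c,s[0],s[1],.103,.049); print(n,'pot',b)
    l=fit(c,.46,-.234,.013,.052); print(n,'lid',l)
    if n=='wrist':
        im=cv2.resize(c['frame'],None,fx=3,fy=3,interpolation=cv2.INTER_CUBIC)[:,:,::-1].copy()
        for (B,z,R) in((b,.103,.049),(l,.013,.052)):
            for q in proj_ring(c,B[1],B[2],z,R).T[::3]: cv2.circle(im,tuple(int(v) for v in (q+.5)*3-.5),1,(0,0,255),-1)
        cv2.imwrite('pics/w2.png',np.hstack([im[200:720,750:1150],im[780:1200,850:1150][:420].copy() if 0 else cv2.copyMakeBorder(im[780:1200,850:1150],0,100,0,0,0)]))
print(env.get_obs()['eef_pos'])
E
```

```text
[0.5093 0.0403 0.3001] 1.8
wrist pot (np.float64(79.41947256143682), np.float64(0.5193669564064292), np.float64(0.05549551813995056))
wrist lid (np.float64(76.4371109608705), np.float64(0.45990000000000003), np.float64(-0.23270000000000002))
top pot (np.float64(27.509118190090646), np.float64(0.5151669564064292), np.float64(0.05479551813995055))
top lid (np.float64(58.56732387090337), np.float64(0.4606), np.float64(-0.23340000000000002))
side pot (np.float64(22.794902443061673), np.float64(0.5172669564064292), np.float64(0.05899551813995055))
side lid (np.float64(29.34977160129162), np.float64(0.4578), np.float64(-0.22570000000000004))
[0.5066 0.0327 0.3   ]
```

View pics/w2.png

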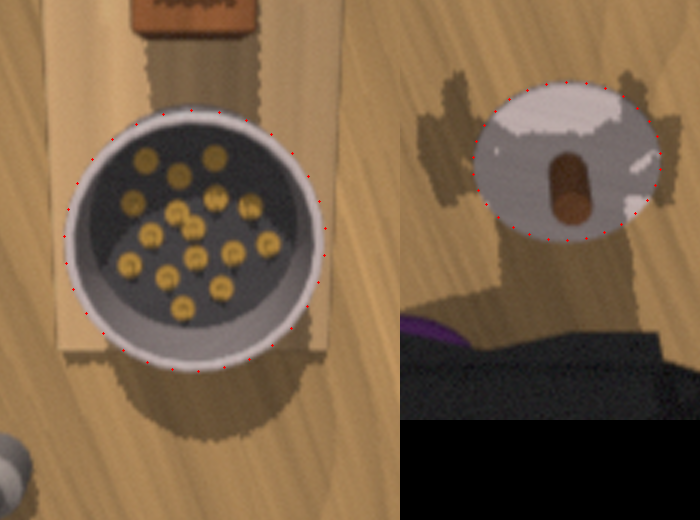

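The wrist fits are clean: pot rim (0.519, 0.0555), lid (0.460, -0.233). Now I go above the lid with the jaws part closed.

```bash
python3 -m handwheel '[-0.055,0.01,0,0,0.05, -0.11,0.02,0.02,0,0.05, -0.165,0.03,0.05,0,0.05, -0.22,0.04,0.09,0,0.05, -0.266,0.047,0.14,0,0.05, -0.266,0.047,0.18,0,0.05, -0.266,0.047,0.20,0,0.05, -0.266,0.047,0.20,0,0.05]'
python3 - <<'E'
from fit import *
np.set_printoptions(precision=4,suppress=True)
for i in range(2):
    o=env.get_obs();c=cap('wrist','lid%d.png'%i); l=fit(c,.46,-.233,.013,.052);print(o['eef_pos'],o['clock'],l)
R=o['tool_rot'];print(R.T@(np.array([*l[1:],.02])-o['eef_pos']))
E
```

```text
clock: 2.95
eef_pos: [0.4577, -0.2339, 0.0981]
tool_rot: [[0.342, 0.94, -0.005], [0.94, -0.342, 0.003], [0.001, -0.006, -1.0]]
contact_force: [0.5, 0.5, 0.1]
gripper_width: 0.05
[ 0.4577 -0.2339  0.0981] 2.95 (np.float64(97.50054024126793), np.float64(0.45990000000000003), np.float64(-0.23380000000000004))
[ 0.4591 -0.2343  0.0998] 3.0 (np.float64(97.57250909335573), np.float64(0.45990000000000003), np.float64(-0.23380000000000004))
[0.0007 0.0008 0.0798]
```

View pics/lid1.png

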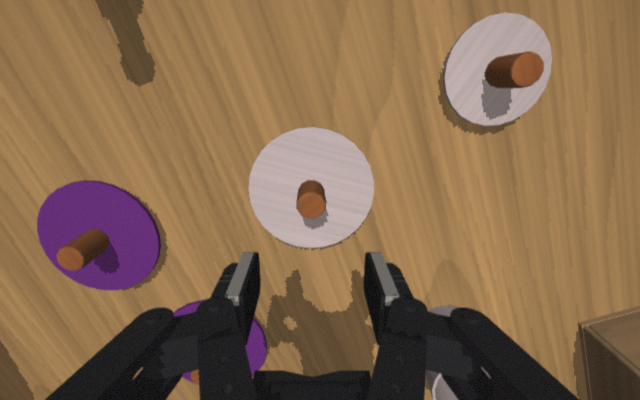

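Wrist view: the lid's knob at (312,200) sits midway between the fingers, the small lid is at (500,70), and a purple one is at (100,240). I descend and grip.

```bash
python3 -m handwheel '[0.001,0.001,0.03,0,0.05, 0.001,0.001,0.06,0,0.05, 0.001,0.001,0.079,0,0.05, 0.001,0.001,0.079,0,0.05, 0.001,0.001,0.079,0,0.01, 0.001,0.001,0.079,0,0.01, 0.001,0.001,0.079,0,0.01, 0.001,0.001,0.079,0,0.01, 0.001,0.001,0.079,0,0.01, 0.001,0.001,0.079,0,0.01]' 45
```

```text
clock: 4.3
eef_pos: [0.4614, -0.2339, 0.0219]
tool_rot: [[0.341, 0.94, -0.0], [0.94, -0.341, -0.0], [-0.0, -0.0, -1.0]]
contact_force: [0.3, -1.2, 0.6]
gripper_width: 0.0097
```

```bash
python3 -m handwheel '[0,0,-0.02,0,0.01, 0,0,-0.06,0,0.01, 0,0,-0.11,0,0.01, 0,0,-0.16,0,0.01, 0,0,-0.18,0,0.01, 0,0,-0.18,0,0.01, 0,0,-0.18,0,0.01]'
python3 - <<'E'
from fit import *
np.set_printoptions(precision=4,suppress=True)
o=env.get_obs();R=o['tool_rot'];print(o['eef_pos'],o['clock'],o['gripper_width'],R);c=cap('wrist','held.png')
z=o['eef_pos'][2]-.02+.013
print(fit(c,o['eef_pos'][0],o['eef_pos'][1],z,.052))
print(R.T@(np.array([.5194,.0555,o['eef_pos'][2]])-o['eef_pos']))
E
```

```text
clock: 5.18
eef_pos: [0.4608, -0.2334, 0.2004]
tool_rot: [[0.341, 0.94, -0.002], [0.94, -0.341, 0.001], [0.0, -0.002, -1.0]]
contact_force: [0.2, 0.3, -0.1]
gripper_width: 0.0101
[ 0.4608 -0.2334  0.2004] 5.175 0.010147016156566529 [[ 0.3407  0.9402 -0.0022]
 [ 0.9402 -0.3407  0.001 ]
 [ 0.0002 -0.0024 -1.    ]]
(np.float64(14.150965055231381), np.float64(0.47116498025751563), np.float64(-0.2222775625003753))
[ 0.2916 -0.0433  0.0002]
```

View pics/held.png

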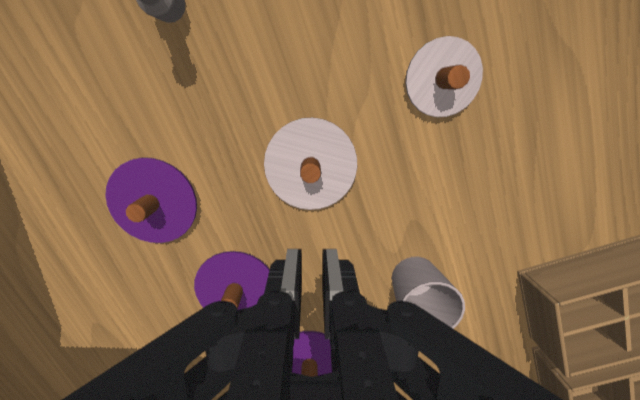

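Picture: the gripper is empty and the lid is still on the bench at (311,164), with the jaws at 10 mm. The grasp missed, so I check the tool geometry against the camera before another try.

```bash
python3 - <<'E'
from fit import *
np.set_printoptions(precision=4,suppress=True)
o=env.get_obs();p=o['eef_pos'];R=o['tool_rot'];print(p,o['q'])
for n in('wrist','top','side'):
    c=cap(n,'k_'+n+'.png'); l=fit(c,.46,-.233,.013,.052);print(n,l,'tcp px',proj(c,p),'lid px',proj(c,(l[1],l[2],.013)),'knobtop',proj(c,(l[1],l[2],.049)))
    if n=='wrist': print(c['T'])
t,d=cv2.imread('pics/k_top.png'),cv2.imread('pics/k_side.png')
f=lambda i,a:cv2.resize(i[a[1]:a[1]+100,a[0]:a[0]+100],None,fx=4,fy=4,interpolation=2)
im=np.hstack([f(t,(330,170)),f(d,(290,70))])
cv2.imwrite('pics/k.png',im)
E
```

```text
[ 0.4605 -0.2332  0.2   ] [-0.6213 -0.0381  1.8041 -0.0005  1.3789 -0.2735]
wrist (np.float64(93.77160884003676), np.float64(0.45990000000000003), np.float64(-0.23380000000000004)) tcp px [309.8593 236.7194] lid px [310.9088 165.4701] knobtop [310.7149 173.454 ]
[[ 0.9402 -0.3217 -0.112   0.4899]
 [-0.3406 -0.8913 -0.2994 -0.1568]
 [-0.0035  0.3197 -0.9475  0.3742]
 [ 0.      0.      0.      1.    ]]
top (np.float64(31.430296954148616), np.float64(0.4606), np.float64(-0.23310000000000003)) tcp px [392.7546 220.4976] lid px [382.3921 224.3791] knobtop [384.1563 223.7127]
side (np.float64(29.30378977226035), np.float64(0.4571), np.float64(-0.22470000000000004)) tcp px [346.0744 124.4067] lid px [343.5594 173.6176] knobtop [344.1665 165.0624]
```

View pics/k.png

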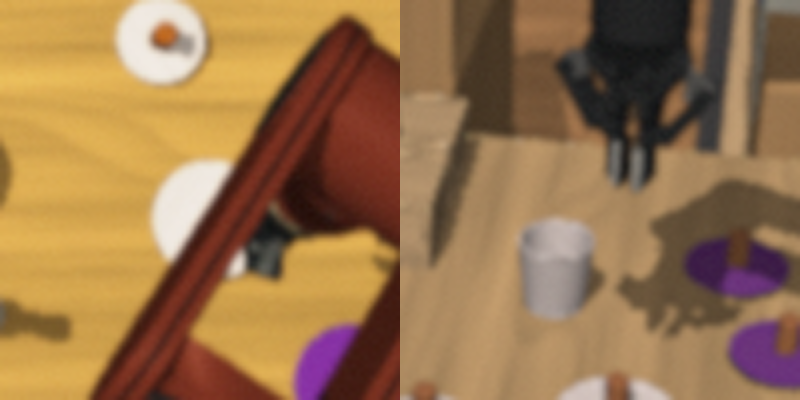

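The evidence agrees. In the side view the fingertips are at about (346,117), against (346,124) predicted for the TCP. In the wrist view the tip edge is at v≈249, against about 222. Both put the real tips roughly 32 mm above the reported TCP, which would have closed just over the knob (top at 49 mm) at a reported z of 0.022. I descend lower in checked steps.

```bash
python3 -m handwheel '[0,0,0.04,0,0.05, 0,0,0.10,0,0.05, 0,0,0.15,0,0.05, 0,0,0.18,0,0.05, 0,0,0.195,0,0.05, 0,0,0.195,0,0.05, 0,0,0.195,0,0.05]'; python3 -m handwheel '[0,0,0.004,0,0.05, 0,0,0.008,0,0.05, 0,0,0.008,0,0.05]'
```

```text
clock: 6.25
eef_pos: [0.4613, -0.2339, 0.0067]
tool_rot: [[0.341, 0.94, -0.001], [0.94, -0.341, -0.0], [-0.0, -0.001, -1.0]]
contact_force: [0.1, 0.3, 0.8]
gripper_width: 0.0499
clock: 6.62
eef_pos: [0.4612, -0.2338, -0.0013]
tool_rot: [[0.341, 0.94, -0.001], [0.94, -0.341, 0.0], [-0.0, -0.001, -1.0]]
contact_force: [-0.5, -0.0, 0.8]
gripper_width: 0.0499
```

```bash
python3 -m handwheel '[0,0,0.005,0,0.05, 0,0,0.005,0,0.05, 0,0,0.005,0,0.01, 0,0,0.005,0,0.01, 0,0,0.005,0,0.01, 0,0,0.005,0,0.01, 0,0,0.005,0,0.01, 0,0,0.005,0,0.01, 0,0,0.005,0,0.01]' 45
```

```text
clock: 7.75
eef_pos: [0.4614, -0.2339, -0.0061]
tool_rot: [[0.341, 0.94, -0.001], [0.94, -0.341, -0.0], [-0.0, -0.0, -1.0]]
contact_force: [0.1, -0.9, 4.0]
gripper_width: 0.0206
```

The jaws stopped at 20.6 mm, so they are on the knob. Lift and check.

```bash
python3 -m handwheel '[0,0,-0.01,0,0.01, 0,0,-0.05,0,0.01, 0,0,-0.10,0,0.01, 0,0,-0.15,0,0.01, 0,0,-0.19,0,0.01, 0,0,-0.20,0,0.01, 0,0,-0.20,0,0.01, 0,0,-0.20,0,0.01]'
python3 - <<'E'
from fit import *
np.set_printoptions(precision=4,suppress=True)
o=env.get_obs();R=o['tool_rot'];p=o['eef_pos'];print(p,R,o['contact_force'])
c=cap('wrist','h2.png');z=p[2]+.0061+.013
for dz in(-.008,-.004,0,.004): print(dz,fit(c,p[0],p[1],z+dz,.052))
print(R.T@(np.array([.5194,.0555,p[2]])-p))
E
```

```text
clock: 8.75
eef_pos: [0.4603, -0.2331, 0.1915]
tool_rot: [[0.341, 0.94, -0.004], [0.94, -0.341, 0.002], [0.001, -0.004, -1.0]]
contact_force: [-0.0, -0.9, -1.0]
gripper_width: 0.0204
[ 0.4603 -0.2331  0.1915] [[ 0.3407  0.9402 -0.0037]
 [ 0.9402 -0.3407  0.002 ]
 [ 0.0006 -0.0042 -1.    ]] [-0.039  -0.9434 -0.9712]
-0.008 (np.float64(48.449447452561344), np.float64(0.4602336205148244), np.float64(-0.23389390207105015))
-0.004 (np.float64(63.523190871677514), np.float64(0.4602336205148244), np.float64(-0.23459390207105013))
0 (np.float64(74.93699552094276), np.float64(0.46163362051482437), np.float64(-0.23389390207105015))
0.004 (np.float64(63.77859892421748), np.float64(0.4623336205148244), np.float64(-0.23249390207105014))
[ 0.2915 -0.0428  0.0004]
```

View pics/h2.png

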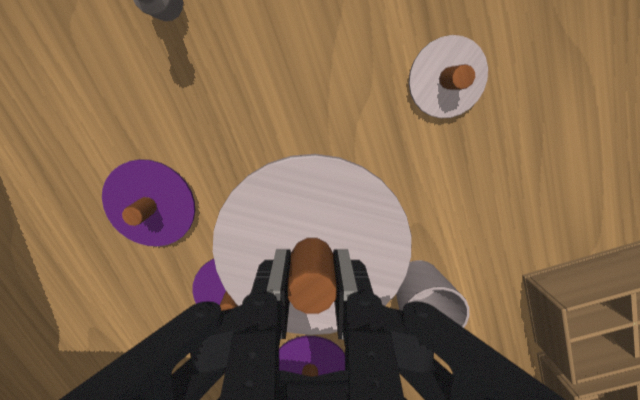

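The lid is held level, with the small lid at (449,77) and the tin at (440,300) undisturbed. Carry it over the pot.

```bash
python3 -m handwheel '[0.02,-0.003,0,0,0.01, 0.06,-0.009,0,0,0.01, 0.105,-0.0154,0,0,0.01, 0.15,-0.022,0,0,0.01, 0.195,-0.0286,0,0,0.01, 0.24,-0.0352,0,0,0.01, 0.275,-0.0404,0,0,0.01, 0.2915,-0.0428,0,0,0.01, 0.2915,-0.0428,0,0,0.01, 0.2915,-0.0428,0,0,0.01, 0.2915,-0.0428,0,0,0.01]'
python3 - <<'E'
from fit import *
np.set_printoptions(precision=4,suppress=True)
o=env.get_obs();R=o['tool_rot'];p=o['eef_pos'];print(p,R)
print(R.T@(np.array([.5192,.0552,.0889+.003])-p), 'seated z',.0889)
E
```

```text
clock: 10.18
eef_pos: [0.5193, 0.0545, 0.1918]
tool_rot: [[0.342, 0.94, -0.004], [0.94, -0.342, 0.002], [0.0, -0.004, -1.0]]
contact_force: [-0.1, 0.3, -1.1]
gripper_width: 0.0203
[0.5193 0.0545 0.1918] [[ 0.3422  0.9396 -0.004 ]
 [ 0.9396 -0.3422  0.0019]
 [ 0.0004 -0.0044 -1.    ]]
[0.0006 0.0001 0.0999] seated z 0.0889
```

```bash
python3 -m handwheel '[0.0006,0,0.02,0,0.01, 0.0006,0,0.05,0,0.01, 0.0006,0,0.075,0,0.01, 0.0006,0,0.085,0,0.01, 0.0006,0,0.085,0,0.01, 0.0006,0,0.085,0,0.01]'
python3 - <<'E'
from fit import *
np.set_printoptions(precision=4,suppress=True)
o=env.get_obs();R=o['tool_rot'];p=o['eef_pos'];print(p)
for n in('wrist','side','top'):
    c=cap(n,'pl_%s.png'%n); print(n,fit(c,p[0],p[1],p[2]+.0191,.052))
print(R.T@(np.array([.5192,.0552,.0889])-p))
E
```

```text
clock: 10.92
eef_pos: [0.5202, 0.0549, 0.1081]
tool_rot: [[0.343, 0.94, -0.002], [0.94, -0.343, 0.002], [0.001, -0.002, -1.0]]
contact_force: [-0.6, 0.4, -0.9]
gripper_width: 0.0206
[0.5202 0.0549 0.1081]
wrist (np.float64(63.01585149552141), np.float64(0.520767895185543), np.float64(0.05482434666383362))
side (np.float64(23.985383270325343), np.float64(0.5172678951855431), np.float64(0.0639243466638336))
top (np.float64(22.21677810463939), np.float64(0.5179678951855431), np.float64(0.05482434666383362))
[-0.0001 -0.001   0.0192]
```

```bash
python3 -m handwheel '[0,-0.0012,0.003,0,0.01, 0,-0.0012,0.007,0,0.01, 0,-0.0012,0.010,0,0.01, 0,-0.0012,0.013,0,0.01, 0,-0.0012,0.013,0,0.01]'; python3 -m handwheel '[0,0,0.002,0,0.01, 0,0,0.004,0,0.01, 0,0,0.005,0,0.01, 0,0,0.005,0,0.01]'
```

```text
clock: 11.7
eef_pos: [0.5186, 0.0556, 0.0945]
tool_rot: [[0.342, 0.94, -0.003], [0.94, -0.342, 0.002], [0.001, -0.003, -1.0]]
contact_force: [0.4, 0.6, -1.6]
gripper_width: 0.0202
clock: 12.2
eef_pos: [0.5184, 0.0556, 0.0894]
tool_rot: [[0.342, 0.94, -0.003], [0.94, -0.342, 0.002], [0.001, -0.004, -1.0]]
contact_force: [0.4, -0.7, -1.8]
gripper_width: 0.0205
```

It entered freely with no side force. I lower the last millimetre until contact shows.

```bash
python3 -m handwheel '[0,0,0.001,0,0.01, 0,0,0.0015,0,0.01, 0,0,0.0015,0,0.01]'
```

```text
clock: 12.58
eef_pos: [0.5186, 0.0556, 0.0888]
tool_rot: [[0.342, 0.94, -0.003], [0.94, -0.342, 0.002], [0.001, -0.003, -1.0]]
contact_force: [-3.6, -0.8, 5.0]
gripper_width: 0.0202
```

Contact (5 N up, z = 0.0888 against 0.0889 expected). I release slowly and rise clear.

```bash
python3 -m handwheel '[0,0,0,0,0.024, 0,0,0,0,0.03, 0,0,0,0,0.04, 0,0,0,0,0.05, 0,0,0,0,0.05, 0,0,-0.02,0,0.05, 0,0,-0.06,0,0.05, 0,0,-0.10,0,0.05, 0,0,-0.14,0,0.05, 0,0,-0.14,0,0.05, 0,0,-0.14,0,0.05]'
python3 - <<'E'
from fit import *
from scipy.spatial.transform import Rotation as Q
np.set_printoptions(precision=4,suppress=True)
o=env.get_obs();R=o['tool_rot'];p=o['eef_pos'];print(p)
c=cap('wrist','seat.png')
for z in(.104,.106,.108,.110,.112,.116): print(z,fit(c,.519,.055,z,.052,.006))
th=np.radians(-20); f=np.array([.5190-.155*np.sin(th),.0555+.155*np.cos(th),p[2]]); print('fin',f,'px',proj(c,[*f[:2],.151]),R.T@(f-p))
im=c['frame'][:,:,::-1].copy(); cv2.drawMarker(im,tuple(int(v) for v in proj(c,[*f[:2],.151])),(0,255,0),0,10)
cv2.imwrite('pics/seat2.png',im)
E
```

```text
clock: 13.95
eef_pos: [0.5187, 0.0554, 0.2282]
tool_rot: [[0.342, 0.94, -0.003], [0.94, -0.342, 0.002], [0.001, -0.004, -1.0]]
contact_force: [-0.6, -0.9, -0.4]
gripper_width: 0.0501
[0.5187 0.0554 0.2282]
0.104 (np.float64(73.16182678246112), np.float64(0.5193), np.float64(0.0532))
0.106 (np.float64(77.19126925480845), np.float64(0.5193), np.float64(0.0539))
0.108 (np.float64(78.88499950769327), np.float64(0.52), np.float64(0.0553))
0.11 (np.float64(80.78253458035908), np.float64(0.52), np.float64(0.056))
0.112 (np.float64(79.76132640395751), np.float64(0.52), np.float64(0.0567))
0.116 (np.float64(72.69038280664398), np.float64(0.5207), np.float64(0.0581))
fin [0.572  0.2012 0.2282] px [310.9304 -32.2139] [0.1552 0.0003 0.0001]
```

View pics/seat2.png

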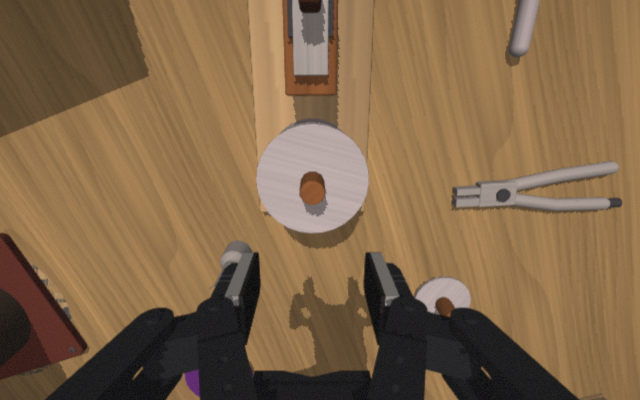

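The lid sits evenly at (313,177), its plate-top height fits 108–110 mm (expected 108), and the lock lies straight ahead along the tool's x. I move over the fin and descend.

```bash
python3 -m handwheel '[0.04,0,0,0,0.05, 0.09,0,0,0,0.05, 0.13,0,0,0,0.05, 0.155,0,0,0,0.05, 0.155,0,0,0,0.05, 0.155,0,0.04,0,0.05, 0.155,0,0.08,0,0.05, 0.155,0,0.11,0,0.05, 0.155,0,0.115,0,0.05, 0.155,0,0.115,0,0.05]'; python3 -m handwheel '[0,0,0.008,0,0.05, 0,0,0.015,0,0.05, 0,0,0.015,0,0.05]'
```

```text
clock: 15.25
eef_pos: [0.5706, 0.2006, 0.1127]
tool_rot: [[0.343, 0.939, -0.005], [0.939, -0.343, 0.002], [-0.0, -0.005, -1.0]]
contact_force: [-0.3, 0.5, 0.3]
gripper_width: 0.0499
clock: 15.62
eef_pos: [0.5702, 0.2006, 0.0972]
tool_rot: [[0.343, 0.939, -0.006], [0.939, -0.343, 0.001], [-0.001, -0.006, -1.0]]
contact_force: [-0.8, 0.0, -0.4]
gripper_width: 0.0499
```

```bash
python3 -m handwheel '[0,0,0,0,0.005, 0,0,0,0,0.005, 0,0,0,0,0.005, 0,0,0,0,0.005, 0,0,0,0,0.005, 0,0,0,0,0.005]' 40
```

```text
clock: 16.38
eef_pos: [0.5696, 0.201, 0.0976]
tool_rot: [[0.342, 0.94, -0.007], [0.94, -0.342, 0.002], [-0.001, -0.007, -1.0]]
contact_force: [-4.8, 0.6, 3.8]
gripper_width: 0.0154
```

The fin is held (15.4 mm against 16). I slide it 60 mm towards the pot, smoothly.

```bash
python3 -m handwheel '[-0.006,0,0,0,0.005, -0.014,0,0,0,0.005, -0.022,0,0,0,0.005, -0.03,0,0,0,0.005, -0.038,0,0,0,0.005, -0.046,0,0,0,0.005, -0.052,0,0,0,0.005, -0.057,0,0,0,0.005, -0.057,0,0,0,0.005, -0.057,0,0,0,0.005]'; python3 -m handwheel '[-0.002,0,0,0,0.005, -0.004,0,0,0,0.005, -0.005,0,0,0,0.005, -0.005,0,0,0,0.005]'
```

```text
clock: 17.62
eef_pos: [0.5511, 0.1492, 0.0977]
tool_rot: [[0.342, 0.94, -0.004], [0.94, -0.342, 0.005], [0.003, -0.006, -1.0]]
contact_force: [4.8, 8.7, -4.6]
gripper_width: 0.0152
clock: 18.12
eef_pos: [0.5512, 0.1493, 0.0978]
tool_rot: [[0.342, 0.94, 0.001], [0.94, -0.342, 0.013], [0.013, -0.004, -1.0]]
contact_force: [9.5, 19.3, -9.6]
gripper_width: 0.0151
```

It stopped after about 55 mm of tool travel with 20 N of push, against 2 N to slide, so it is probably the end stop. I let go and verify with a view.

```bash
python3 -m handwheel '[0,0,0,0,0.05, 0,0,0,0,0.05, 0,0,0,0,0.05, 0,0,0,0,0.05, 0,0,-0.03,0,0.05, 0,0,-0.08,0,0.05, 0,0,-0.12,0,0.05, -0.05,0,-0.15,0,0.05, -0.08,0,-0.17,0,0.05, -0.08,0,-0.17,0,0.05, -0.08,0,-0.17,0,0.05]'
python3 - <<'E'
from fit import *
np.set_printoptions(precision=4,suppress=True)
o=env.get_obs();print(o['eef_pos'],o['tool_rot'])
c=cap('wrist','end.png');d=cap('side')
print(fit(c,.519,.055,.108,.052,.006))
im=c['frame'][:,:,::-1].copy();th=np.radians(-20)
W=lambda x,y,z:(.5193+np.cos(th)*x-np.sin(th)*y,.0555+np.sin(th)*x+np.cos(th)*y,z)
f=np.vectorize
def box(cc,i,h,org,s):
    mk=lambda p,col:cv2.circle(i,tuple(int(v) for v in ((proj(cc,p)-org)*s)),2,col,-1)
    for x in(-.008,.008):
        for y in(-.015,.015): mk(W(x,h+y,.151),(0,255,0))
    for x in(-.014,.014): mk(W(x,h-.059,.117),(0,0,255))
    for t in np.linspace(0,6.28,40): mk(W(.052*np.cos(t),.052*np.sin(t),.108),(255,0,0))
q=proj(c,W(0,.06,.117)); a=np.clip((q-[65,70]).astype(int),0,[509,259])
A=cv2.resize(im[a[1]:a[1]+140,a[0]:a[0]+130],None,fx=3,fy=3,interpolation=2);box(c,A,.095,a,3)
q=proj(d,W(0,.06,.117)); b=(q-[32,35]).astype(int)
B=cv2.resize(d['frame'][b[1]:b[1]+70,b[0]:b[0]+65,::-1],None,fx=6,fy=6,interpolation=2)
cv2.imwrite('pics/end2.png',np.hstack([A,B])); print(a,b)
E
```

```text
clock: 19.5
eef_pos: [0.5236, 0.072, 0.2662]
tool_rot: [[0.342, 0.94, 0.0], [0.94, -0.342, 0.014], [0.013, -0.005, -1.0]]
contact_force: [-0.0, 0.3, 0.1]
gripper_width: 0.05
[0.5236 0.072  0.2662] [[ 0.3423  0.9396  0.0001]
 [ 0.9395 -0.3422  0.0135]
 [ 0.0127 -0.0045 -0.9999]]
(np.float64(72.9572924103882), np.float64(0.5193), np.float64(0.0546))
[247  61] [272 178]
```

View pics/end2.png

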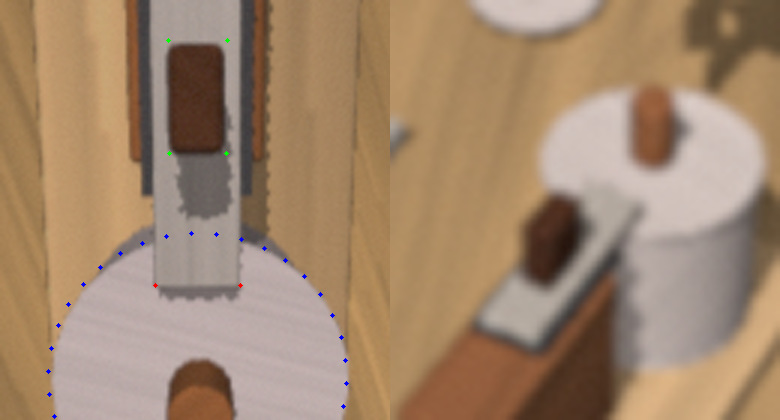

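The tongue's end lies on the corners projected for fully home (crop (155,286), (240,286)), within about 1 mm. The fin is inside its predicted outline, and the lid is level under the tongue. Last check on the small lid, then hand in.

```bash
python3 - <<'E'
from fit import *
o=env.get_obs(); c=cap('top'); print('small',fit(c,.620,-.194,.013,.039),o['clock'],o['contact_force'])
print(env.finish_job())
E
```

```text
small (np.float64(60.23744431604462), np.float64(0.6199), np.float64(-0.19480000000000003)) 19.6 [ 0.36755582  0.36292618 -0.39105111]
the job is handed in; nothing more can be done
None
```

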